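# Open the roll tube at the engraving bench

## Task

Unscrew the metal cap of the leaning tube in the wooden cradle until it lifts free, without wrenching it off by force. Then set it down upright (open end down) inside the empty wooden tray, without dropping it, and let go. Leave the other things on the bench where they are.

Things in the scene. Friction and masses are not known exactly. Their poses are not given: they have to be found in the camera images.
- cap: Round knurled steel screw cap on the tube: 56 mm outer diameter, 42 mm tall, flat closed top, about 160 g. Origin: centre of its open rim; z axis along the screw axis, out through the closed top at z = +42 mm. At the start its axis leans 25 degrees from vertical, towards the robot. It opens anticlockwise seen from above its top, rising 19 mm per full turn (3.0 mm per rad).
- cap_top (a point): Centre of the cap's closed top. A spring seal pressing with about 12 N makes the first 60 degrees stiff (up to 0.4 N m); then the cap turns easily with 1 mm of axial play and stays where it is left. The thread ends after about 235 degrees (4.1 rad) in all; beyond that the cap only sits loosely and may tip if let go or regripped. It lifts off along its axis and is clear after 35 mm.
- tube: Fixed aluminium tube, 53 mm diameter, 105 mm long below its shoulder, leaning 25 degrees from vertical. Under the cap it has a threaded neck 32 mm tall, 45 mm over the thread. Origin: centre of the shoulder, 126 mm above the bench; z axis along the tube and screw axis, towards the cap. The cap's rim starts 1 mm above the shoulder.
- cradle: Fixed wooden cradle that holds the tube: base 150 x 100 x 20 mm; two cheeks and a saddle hold the tube from 30 mm below its shoulder downwards, so that the cap is free all round. Origin: under the base, on the bench, 15 mm behind (+x) its middle. Its yaw is the tube's; the tube leans to its -x side (towards the robot at yaw 0).
- tray: Fixed empty square shallow tray of light wood, 150 x 150 mm outside, 22 mm high, walls and floor 6 mm thick. Origin: centre of its underside, on the bench. It stands to the left or to the right of the cradle.
- vise: Bystander: round steel bench vise, 110 mm diameter, 67 mm high, on the other side of the cradle from the tray. Fixed. Origin: centre of its underside.
- vblock: Bystander, loose: wooden V-block 60 x 120 x 60 mm with a steel roll 44 mm diameter and 100 mm long in it. Origin: centre of its underside.
- jar: Bystander, loose: closed jar, 60 mm diameter, 75 mm high. Origin: centre of its underside.
- brush: Bystander, loose: brush 170 mm long lying on the bench. Origin: underneath it.
- graver: Bystander, loose: hand graver like a small screwdriver, 150 mm long, lying on the bench. Origin: underneath it.
- loupe: Bystander, loose: black eye loupe, 48 mm diameter, 35 mm high. Origin: centre of its underside.
- roll: Bystander, loose: upright steel roll 48 mm diameter, 70 mm high. Origin: centre of its underside.
There are look-alikes about, which are no part of the job. Leave any blue or yellow look-alike of the cap alone. Of the things shaped like the tray, the wood one is meant.

How it is judged (in metres and radians):
On the way:
1. the cap has been unscrewed and lifted clear of the tube's neck (z of cap in the frame of tube above 0.035 m and contact force between cap and tube below 0.1 N), for 0.1 s.
At the end, for the whole second after the job is handed in: The cap stands at rest inside the tray, on its floor (rim within 6 mm of it), open end down and upright within 7 degrees, released (x of cap in the frame of tray between -0.06 and 0.06 m and y of cap in the frame of tray between -0.06 and 0.06 m and z of cap in the frame of tray below 0.012 m and angle between cap's own z axis and vertical below 0.12 rad and linear speed of cap below 0.02 m/s); the robot touches nothing.
It fails at once if the cap is forced: more than 120 N between cap and tube (contact force between cap and tube above 120 N).
It fails at once if the cap is dropped: it moves faster than 0.8 m/s out of the gripper (a fall of some 30 mm) (linear speed of cap above 0.8 m/s and contact force between the fingers and cap below 0.2 N).
It fails at once if a bystander is moved more than 30 mm (distance of any of vblock, jar, brush, graver, loupe, roll from where it was at the start of the episode above 0.03 m).
It also fails if it takes over 66 s, if anything falls off the work surface, if the arm or the gripper's body presses on something with over 40 N, if the wrist force passes 120 N, or if a joint passes its speed limit or range.

## Robot

A 7-joint arm with a two-finger parallel gripper is mounted at the origin on the work surface. World frame = base frame: x ahead of the robot, y to its left, z up, the work surface at z = 0. Lengths are in m, angles in degrees, forces in N, time in s.
With the tool pointing down it reaches from about 0.35 to 0.775 m from the base axis. Payload 3.1 kg.
Tool frame: the origin (TCP) lies on the centre line of the jaws, within the pads' length; the fingertips stand 17 mm ahead of it and the grasp point (between the pads) lies 2 mm behind it (robot.tip_reach is the distance from the TCP to the fingertips, in m); z points along the fingers, y is the line along which they close (so a half turn about z gives the same grasp; the last joint's range is limited). The gripper opens to 85 mm and grips with 20 to 120 N. Pads are 22 mm wide; open, the fingers measure 114 mm over their backs; the gripper's body (76 mm by 85 mm) begins 54 mm behind the grasp point. The pads swing forward as they close: fully open they stand 13 mm farther back than shut.
Start: joints at [-71.431, 17.813, 0.802, 86.603, -0.252, 75.585, -1.558], TCP at [0.197, 0.514, 0.248] pointing down, gripper open.
Joint ranges: [-154.91, 154.91], [-16.99, 109.72], [-72.82, 74.43], [7.12, 147.25], [-82.49, 262.49], [11.32, 116.49], [-174.64, 174.64]. Speed limits (degrees/s): [159.86, 159.86, 180, 180, 180, 180, 180].

## Interface

Orientations are given as [roll, pitch, yaw] about the fixed x, y, z axes, in that order (R = Rz(yaw) Ry(pitch) Rx(roll)).
In Python, from station import robot, fingers, vision, workorder, recognise gives the robot as it stands. Calls block until the motion is done:
- robot.move_to(position, orientation): joint-space move of the TCP to a pose.
- robot.line_to(position, orientation=None, velocity=0.15, f_stop=None): straight line of the TCP; orientation=None keeps the orientation; velocity is the mean speed in m/s. With f_stop (N) it stops when the force on the tool has changed by that much, and returns True; else False.
- robot.move_j(angles): joint-space move.
- fingers.gripper_to(opening, force=None): opening from 0.0 (shut) to 1.0 (fully open); force is the grip in N (None keeps the last); returns when the fingers have stopped.
- robot.pause(seconds).
- robot.inverse_kinematics(position, orientation): joint angles nearest the present ones, or None.
- vision.grab_frame(name): name is "scene" or "top"; returns the picture (384x512x3 uint8, red, green, blue); there is no depth.
- vision.calibration(name): a dict with "mtx" (3x3 intrinsics, pixels), "k1" (the pictures are not rectified: a ray, as slopes to the right and down, at radius r is drawn at 1 + k1 r^2 times it, then the intrinsics apply), "extrinsics" (4x4, takes a point from world to camera coordinates). Camera axes: x right, y up, looking along -z (the intrinsics and any distortion apply to the point x, -y, -z); pixel columns grow to the right and rows downward; lengths in m; the calibration is good to about 2 mm. A picture is of the moment at which its call begins. calibration takes no time and is no camera call.
A pose or a line that the arm cannot do raises robot.PlanningError and nothing moves.
- workorder.close_job(): hands the job in; it is judged then, once.
Trained networks look in the newest picture that a camera, given by its name, has taken for a name from the list of things; names that differ only in an ending like _2 or _b are one class to them, and where a whole thing is asked for, a point or a joint stands for the part that bears it (a point fixed in the world has none). Each returns a list of dicts, best first, with "p" (0 to 1); they miss things now and then, are a little off and sometimes report something else, mostly with a low value. They report only what shows in the picture. A call takes as long as a camera call. They do not tell look-alikes from the thing itself.
- recognise(label, camera): "rect" ([centre column, centre row, width, height] in pixels, round what is visible of it).
Readings, each from a call of its own:
- robot.current_time_s(): time.
- robot.current_joint_positions(): joint angles.
- robot.current_dq(): joint speeds.
- robot.current_joint_torque(): joint torques, N m.
- robot.current_tool_pos(): TCP position.
- robot.current_eef_rot(): TCP orientation.
- robot.current_contact_force(): force on the tool from outside, world axes, zero at the start.
- robot.current_torque(): the same for the moment, N m.
- robot.current_finger_gap(): opening from 0.0 (shut) to 1.0 (fully open).
- robot.current_gripper_force(): force on a finger pad.
Only numpy, scipy, OpenCV 4.12 (cv2) and the standard library are available. Lean on these libraries where they do the work, as an engineer would, in place of code of your own. Each camera call takes 0.05 s, during which the arm holds its last target. There are 200 camera calls.

## Working session

There is one attempt and no reset: what is moved stays moved. The work goes in short steps, each a Python script; the robot and the scene stay as the last script left them, time stands still between calls to the robot, and variables do not carry over. Pictures are saved under pics/ and viewed, at most 10 in all, crops included, and the job is handed in when it is done.

```bash
ls; mkdir -p pics; python3 - <<'E'
from station import robot, fingers, vision, workorder, recognise
import cv2
for c in("scene","top"):
    im=vision.grab_frame(c); cv2.imwrite(f"pics/{c}0.png",cv2.resize(im[:,:,::-1],(800,600),interpolation=cv2.INTER_CUBIC))
    k=vision.calibration(c);print(c,k["mtx"].tolist(),k["k1"],k["extrinsics"].round(4).tolist())
    for l in("cap","tray","tube","cradle","vise"):
        print(l,[([round(float(v)) for v in d["rect"]],round(d["p"],2)) for d in recognise(l,c)])
print(robot.current_time_s(),robot.current_eef_rot())
E
```

```text
pics
scene [[426.1575321717047, 0.0, 254.77482621044717], [0.0, 426.1575321717047, 192.82391255901382], [0.0, 0.0, 1.0]] 0.018772341963746896 [[-0.521, 0.8534, -0.0174, 0.2228], [-0.4606, -0.2639, 0.8475, 0.1662], [0.7186, 0.4495, 0.5306, -1.8108], [0.0, 0.0, 0.0, 1.0]]
cap [([204, 197, 22, 22], 0.87), ([230, 252, 19, 22], 0.85), ([176, 218, 19, 22], 0.65)]
tray [([397, 258, 72, 54], 0.83), ([328, 234, 61, 44], 0.77), ([201, 218, 24, 35], 0.56)]
tube [([285, 260, 24, 33], 0.75), ([202, 218, 20, 37], 0.56)]
cradle [([202, 228, 52, 52], 0.96), ([266, 192, 32, 23], 0.59), ([205, 196, 18, 22], 0.56)]
vise [([172, 183, 32, 29], 0.95), ([202, 218, 23, 36], 0.72)]
top [[389.8499770686295, 0.0, 259.6259203688084], [0.0, 389.8499770686295, 196.94714961512213], [0.0, 0.0, 1.0]] -0.02045183906268387 [[-0.1147, -0.9934, -0.005, 0.1445], [0.9695, -0.113, 0.2175, -0.5783], [-0.2166, 0.0201, 0.9761, -1.1366], [0.0, 0.0, 0.0, 1.0]]
cap [([292, 167, 19, 23], 0.87), ([326, 171, 12, 23], 0.59), ([250, 166, 21, 21], 0.58)]
tray [([194, 247, 49, 53], 0.96), ([123, 251, 55, 48], 0.78)]
tube [([288, 157, 11, 13], 0.51), ([292, 163, 18, 19], 0.44)]
cradle [([288, 171, 36, 53], 0.81)]
vise [([378, 206, 36, 43], 0.75)]
0.6 [1.79997242e+02 4.68975703e-04 1.59044339e+02]
```

View pics/scene0.png

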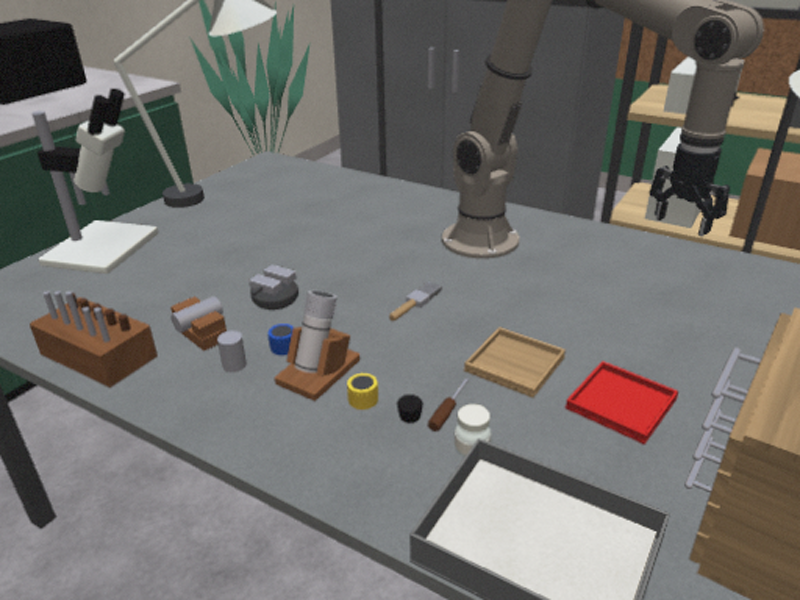

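View pics/top0.png

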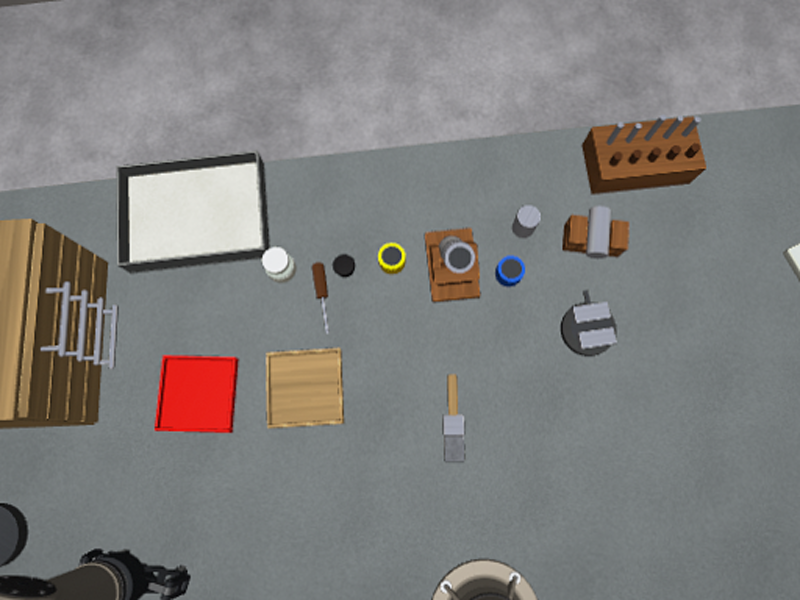

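The wood tray is at (305,387) in the 800 px top view and the red one at (197,393). Cap candidates in the same view are the steel cap on the tube at (458,257), the yellow look-alike at (391,257) and the blue one at (510,270). I choose the steel cap and the wood tray. Next is a close crop to check the choice.

```bash
cat > h.py <<'E'
import numpy as np, cv2
from station import robot, fingers, vision, workorder, recognise
from scipy.spatial.transform import Rotation as R
def proj(P,c):
    k=vision.calibration(c);E=np.array(k["extrinsics"]);M=np.array(k["mtx"])
    p=np.atleast_2d(P)@E[:3,:3].T+E[:3,3]; s=np.c_[p[:,0],-p[:,1]]/-p[:,2:3]
    s=s*(1+k["k1"]*(s**2).sum(1,keepdims=True)); return s@M[:2,:2].T+M[:2,2]
def at_z(uv,c,z):
    from scipy.optimize import fsolve
    return fsolve(lambda q:(proj([q[0],q[1],z],c)[0]-uv),[0.5,0.])
E
python3 - <<'E'
from h import *
t=vision.grab_frame("top");s=vision.grab_frame("scene")
a=cv2.resize(t[140:200,262:322][:,:,::-1],(400,400),interpolation=cv2.INTER_CUBIC)
b=cv2.resize(s[180:260,165:245][:,:,::-1],(400,400),interpolation=cv2.INTER_CUBIC)
cv2.imwrite("pics/c1.png",np.hstack([a,b]))
f=512/800
print("tray",[at_z(np.array(p)*f,"top",.022).round(3) for p in [(266,352),(341,348),(343,424),(268,427)]])
print("cradle base",[at_z(np.array(p)*f,"top",.02).round(3) for p in [(425,232),(431,300),(480,297),(474,228)]])
E
```

```text
tray [array([0.542, 0.366]), array([0.533, 0.215]), array([0.383, 0.225]), array([0.394, 0.372])]
cradle base [array([0.758, 0.017]), array([0.611, 0.023]), array([ 0.606, -0.078]), array([ 0.755, -0.087])]
```

View pics/c1.png

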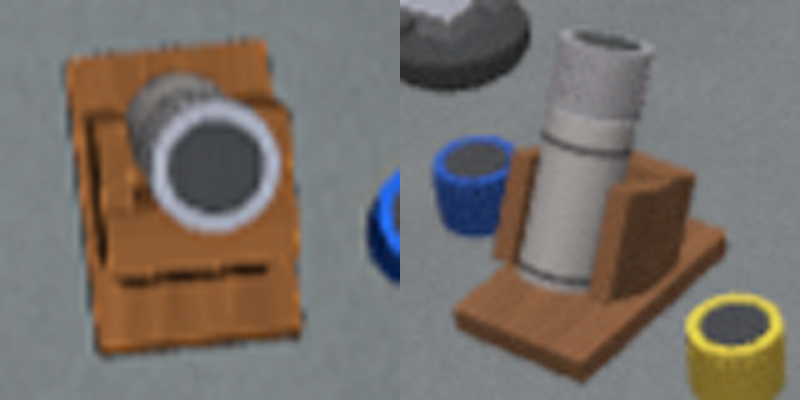

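The crop shows the steel cap on the tube in the cradle, with the blue and yellow look-alikes standing separately. The cap's top centre is at about top (294.0,164.3) and scene (205.6,188.0).

```bash
cat >> h.py <<'E'
def axes(yaw,lean=25.): # tube frame
    return R.from_euler('ZY',[yaw,-lean],degrees=True)
def tool(yaw,th,lean=25.): # tool orientation with z = -axis, turned th deg about axis
    return axes(yaw,lean)*R.from_euler('z',th,degrees=True)*R.from_euler('x',180,degrees=True)
E
python3 - <<'E'
from h import *
from scipy.optimize import least_squares
tt=np.array([293.97,164.3]);ss=np.array([205.6,188.0])
print("top at z.165",at_z(tt,"top",.165),"scene",at_z(ss,"scene",.165))
print("triang",least_squares(lambda p:np.r_[proj(p,"top")[0]-tt,proj(p,"scene")[0]-ss],[.65,-.05,.16]).x)
C=np.array([(65,58),(98,352),(300,338),(268,42)]);C=(C+.5)*.15-.5+[262,140]
L=np.array([[.075,.05],[-.075,.05],[-.075,-.05],[.075,-.05]])
def f(q):
    P=np.c_[L@R.from_euler('z',q[2]).as_matrix()[:2,:2].T+q[:2],np.full(4,.02)]
    return (proj(P,"top")-C).ravel()
r=least_squares(f,[.68,-.03,0]);print("cradle",r.x[:2],np.degrees(r.x[2]),r.fun.round(1))
T=np.array([(266,352),(268,427),(343,424),(341,348)])*.64
L=L*[1,1.5]
L=np.array([[.075,.075],[-.075,.075],[-.075,-.075],[.075,-.075]])
def g(q):
    P=np.c_[L@R.from_euler('z',q[2]).as_matrix()[:2,:2].T+q[:2],np.full(4,.022)]
    return (proj(P,"top")-T).ravel()
r2=least_squares(g,[.46,.29,0]);print("tray",r2.x[:2],np.degrees(r2.x[2]),r2.fun.round(1))
# overlay: cap & tube silhouette
p0=at_z(tt,"top",.165);p1=at_z(ss,"scene",.165);top=np.r_[(p0+p1)/2,.165]
yaw=np.degrees(r.x[2]);A=axes(yaw)
ph=np.linspace(0,2*np.pi,40)
out=[]
for c,(u,v,w) in {"top":(262,140,60),"scene":(165,180,80)}.items():
    im=vision.grab_frame(c)[v:v+w,u:u+w,::-1];im=cv2.resize(im,(400,400),interpolation=cv2.INTER_CUBIC)
    for rad,z,col in((.028,0,(0,0,255)),(.028,-.042,(0,255,0)),(.0265,-.148,(255,0,255))):
        q=proj(top+A.apply(np.c_[rad*np.cos(ph),rad*np.sin(ph),0*ph+z]),c)
        q=((q-[u,v]+.5)*400/w-.5).astype(np.int32)
        im=cv2.polylines(im.copy(),[q],True,col,1)
    out.append(im)
cv2.imwrite("pics/o1.png",np.hstack(out))
E
```

```text
top at z.165 [ 0.65258596 -0.02984646] scene [ 0.65133812 -0.03170125]
triang [ 0.65253845 -0.03010886  0.16600283]
cradle [ 0.68251477 -0.02935526] -1.705503073982318 [ 0.2  0.1 -0.5  0.2  0.3 -0.3 -0.  -0. ]
tray [0.46287008 0.29433036] -3.4789787968080397 [ 0.4 -0.  -0.6  0.4  0.3 -0.3 -0.  -0.1]
```

View pics/o1.png

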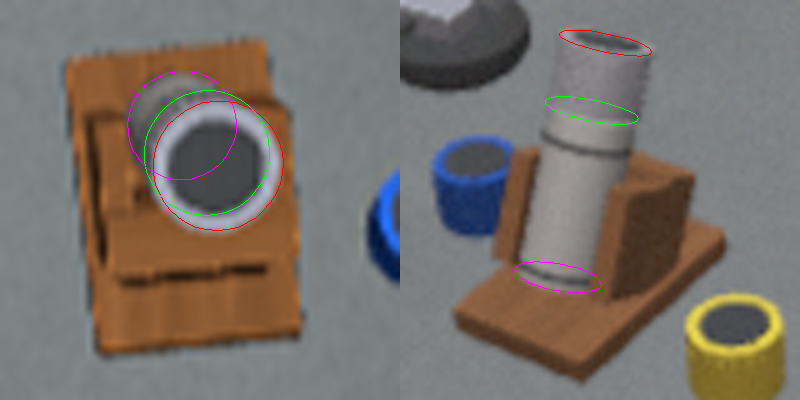

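The overlay matches the cap and tube to within about 1–2 mm. Next I plan the rotation range.

```bash
cat >> h.py <<'E'
YAW=-2.0; TOP=np.array([.652,-.0296,.165]); AX=axes(YAW).as_matrix()[:,2]
TRAY=np.array([.4629,.2943])
def pose(dz,th): # grasp point at dz m above cap_top(start) along axis
    return (TOP+(dz-.002)*AX).tolist(), tool(YAW,th).as_euler('xyz',degrees=True).tolist()
E
python3 - <<'E'
from h import *
print(robot.current_tool_pos(),robot.current_eef_rot(),AX)
for th in range(-180,180,30):
    for dz in (-.018,.08):
        q=robot.inverse_kinematics(*pose(dz,th)); print(th,dz,None if q is None else np.round(q,1))
E
```

```text
[0.19671187 0.51365019 0.24830877] [ 1.79996764e+02 -1.22294520e-04  1.59044006e+02] [-0.42236081  0.01474916  0.90630779]
-180 -0.018 [-20.8  21.9  27.8 103.9 -19.5  32.7 105.3]
-180 0.08 [-37.1  12.9  45.  103.6 -15.4  42.9 102.2]
-150 -0.018 [-16.1  21.2  21.6 103.7 -14.8  32.1 131.4]
-150 0.08 [-29.1  11.7  35.  103.4 -11.1  42.3 128.5]
-120 -0.018 [ -8.9  20.6  12.3 103.5  -8.   31.6 155.6]
-120 0.08 [-26.3  11.4  31.6 103.3  -9.8  42.2 157.4]
-90 -0.018 [ -45.    33.3   64.6  104.7  -51.2   43.2 -139.7]
-90 0.08 [ -51.5   18.2   65.3  104.   -27.6   45.6 -157.4]
-60 -0.018 [ -45.    33.3   64.6  104.7  -51.2   43.2 -109.7]
-60 0.08 [ -51.5   18.2   65.3  104.   -27.6   45.6 -127.4]
-30 -0.018 [-45.   33.3  64.6 104.7 -51.2  43.2 -79.7]
-30 0.08 [-51.5  18.2  65.3 104.  -27.6  45.6 -97.4]
0 -0.018 [-27.7  23.4  37.  104.1 -26.9  34.  -68.7]
0 0.08 [-26.7  11.4  32.1 103.3 -10.   42.2 -82.5]
30 -0.018 [-31.2  24.5  42.  104.3 -30.9  34.9 -35.3]
30 0.08 [-32.7  12.2  39.4 103.5 -12.9  42.5 -50. ]
60 -0.018 [-31.7  24.7  42.7 104.3 -31.6  35.1  -4.8]
60 0.08 [-36.8  12.9  44.6 103.6 -15.2  42.8 -18. ]
90 -0.018 [-30.1  24.1  40.4 104.2 -29.7  34.6  23.6]
90 0.08 [-39.3  13.4  47.8 103.7 -16.7  43.1  13.4]
120 -0.018 [-27.2  23.2  36.3 104.1 -26.3  33.8  50.9]
120 0.08 [-40.2  13.6  48.9 103.7 -17.3  43.2  43.8]
150 -0.018 [-23.9  22.5  31.9 104.  -22.7  33.2  77.9]
150 0.08 [-39.5  13.4  48.  103.7 -16.9  43.1  73.5]
```

```bash
python3 - <<'E'
from h import *
robot.move_j([-3,5,3,103.3,-2,48,-140])
robot.move_to(*pose(.08,-60)); print(np.round(robot.current_joint_positions(),1),robot.current_time_s())
print("F0",np.round(robot.current_contact_force(),2))
print(robot.line_to(*pose(-.019,-60),velocity=.06,f_stop=6)); print(np.round(robot.current_joint_positions(),1), robot.current_tool_pos(), pose(-.019,-60)[0])
f0=np.array(robot.current_contact_force());print("F",f0.round(2))
out=[]
for c,(u,v,w) in {"top":(252,130,80),"scene":(155,160,100)}.items():
    im=vision.grab_frame(c)[v:v+w,u:u+w,::-1];out.append(cv2.resize(im,(400,400),interpolation=cv2.INTER_CUBIC))
cv2.imwrite("pics/g1.png",np.hstack(out))
print(robot.current_time_s())
E
```

```text
[  -3.2   10.7    4.5  102.5   -0.7   42.  -150.4] 3.45
F0 [-1.2   0.44  0.59]
False
[  -2.4   20.5    4.1  103.2   -2.1   31.3 -149.3] [ 0.66107168 -0.02989081  0.14648334] [0.6608695770964026, -0.029909732457272763, 0.14596753647223037]
F [ 0.1  -0.14 -0.1 ]
5.35
```

View pics/g1.png

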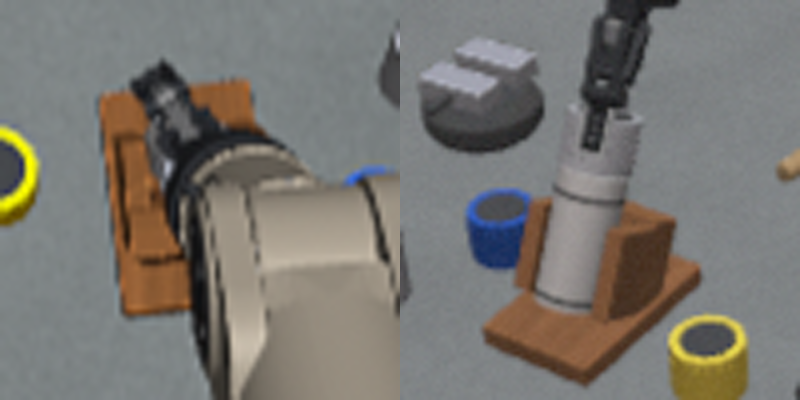

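The fingers straddle the cap: in the scene crop the near fingertip is at (593,148), and the cap spans rows 105–172. Next, a gentle close to check centring by force.

```bash
python3 - <<'E'
from h import *
Y=tool(YAW,-60).as_matrix()[:,1]
fingers.gripper_to(0.0,force=20); robot.pause(.3)
for i in range(4):
    f=np.array(robot.current_contact_force())
    print("gap",round(robot.current_finger_gap()*85,1),"gf",round(robot.current_gripper_force(),1),"F",f.round(1),"along jaw",round(f@Y,2),"ax",round(f@AX,2),"T",np.round(robot.current_torque(),2),robot.current_time_s())
    if i==0: p=robot.current_tool_pos(); print(p)
    if i in(0,):
        robot.line_to((np.array(p)+Y*np.sign(f@Y)*.0005).tolist(),velocity=.01); robot.pause(.2)
    else: break
E
```

```text
gap 55.9 gf 22.9 F [-1.1  0.5  3.3] along jaw -0.58 ax 3.41 T [0.21 0.33 0.09] 6.025
[ 0.66122907 -0.02967763  0.14652501]
gap 55.8 gf 22.9 F [-3.9 -0.2  3.6] along jaw 1.9 ax 4.92 T [0.03 0.63 0.06] 6.4917
```

```bash
cat > turn.py <<'E'
from h import *
import sys
a,b,step=map(float,sys.argv[1:4])
# commanded base: grasp dz=-.019 at th=-60
for th in np.arange(a+step,b+.1,step):
    dz=-.019+.0005+.003*np.radians(th+60)
    q=robot.inverse_kinematics(*pose(dz,th))
    if q is None or abs(np.array(q)-robot.current_joint_positions()).max()>40: print("IK",th,q);break
    robot.move_j(q)
    f=np.array(robot.current_contact_force());t=np.array(robot.current_torque())
    print(int(th),"F",f.round(1),"ax",round(f@AX,1),"Tax",round(t@AX,2),"j7",round(robot.current_joint_positions()[6]),"gap",round(robot.current_finger_gap()*85,1),"t",round(robot.current_time_s(),1))
    if np.linalg.norm(f)>35: print("STOP");break
E
python3 - <<'E'
from h import *
fingers.gripper_to(0.0,force=80); robot.pause(.2)
f=np.array(robot.current_contact_force());print(f.round(1),robot.current_gripper_force())
E
python3 turn.py -60 30 15
```

```text
[-4.7 -1.3  5. ] 82.74578595533967
-45 F [-2.2 -0.   4.5] ax 5.0 Tax 0.07 j7 -137 gap 54.8 t 7.2
-30 F [-0.8 -0.6  3.8] ax 3.8 Tax -0.02 j7 -124 gap 54.9 t 7.6
-15 F [1.7 0.1 2.7] ax 1.8 Tax 0.03 j7 -111 gap 54.5 t 7.9
0 F [ 2.7  2.4 -0.1] ax -1.2 Tax 0.02 j7 -98 gap 54.5 t 8.2
15 F [ 4.4  3.5 -0.4] ax -2.2 Tax 0.07 j7 -85 gap 54.4 t 8.6
30 F [4.  3.5 0. ] ax -1.6 Tax 0.07 j7 -72 gap 54.4 t 8.9
```

```bash
python3 turn.py 30 180 15; python3 - <<'E'
from h import *
p=robot.current_tool_pos();print(p,pose(-.0185+.003*np.radians(240),180)[0])
im=vision.grab_frame("scene")[160:260,155:255,::-1];cv2.imwrite("pics/g2.png",cv2.resize(im,(500,500),interpolation=cv2.INTER_CUBIC))
E
```

```text
45 F [ 3.7  3.4 -0.2] ax -1.7 Tax 0.02 j7 -59 gap 54.4 t 9.2
60 F [3.5 3.1 0.5] ax -0.9 Tax 0.01 j7 -46 gap 54.3 t 9.6
75 F [ 4.1  3.9 -0.8] ax -2.4 Tax 0.04 j7 -33 gap 54.7 t 9.9
90 F [3.2 3.5 0.3] ax -1.0 Tax 0.0 j7 -21 gap 54.7 t 10.2
105 F [ 3.   4.4 -0.7] ax -1.8 Tax 0.03 j7 -8 gap 54.5 t 10.6
120 F [ 1.7  5.  -0.4] ax -1.0 Tax 0.01 j7 5 gap 54.7 t 10.9
135 F [ 1.6  5.7 -0.9] ax -1.4 Tax 0.03 j7 18 gap 54.9 t 11.2
150 F [ 1.   5.4 -0.8] ax -1.1 Tax 0.04 j7 31 gap 54.7 t 11.6
165 F [ 0.8  5.  -1.2] ax -1.4 Tax 0.05 j7 44 gap 54.7 t 11.9
180 F [ 0.9  3.9 -1.3] ax -1.5 Tax 0.02 j7 57 gap 54.9 t 12.2
[ 0.65482417 -0.02971202  0.15731949] [0.6553508541662013, -0.02971701440593838, 0.15780968990833094]
```

View pics/g2.png

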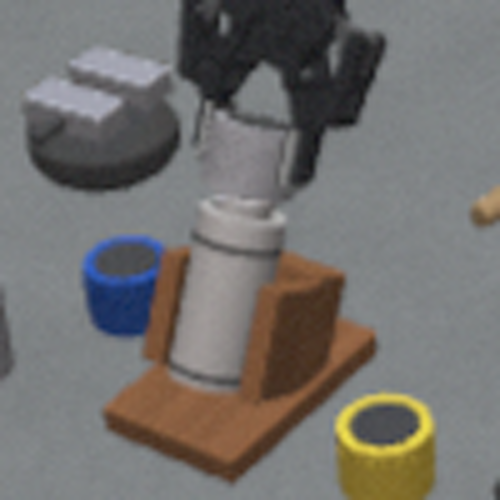

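The neck shows at (250,205) in the crop, so the cap has risen about 12 mm on its thread. I add a small turning margin, then lift slowly along the axis with a force guard.

```bash
python3 turn.py 180 195 15; python3 - <<'E'
from h import *
d=-.0185+.003*np.radians(255)
s=robot.line_to(*pose(d+.006,195),velocity=.015,f_stop=12);f=np.array(robot.current_contact_force())
print("first",s,f.round(1),round(f@AX,1))
if not s:
    s=robot.line_to(*pose(d+.05,195),velocity=.03,f_stop=12);print("lift",s,np.round(robot.current_contact_force(),1),robot.current_tool_pos(),np.round(robot.current_joint_positions(),1),robot.current_finger_gap()*85)
im=vision.grab_frame("scene")[130:260,155:285,::-1];cv2.imwrite("pics/g3.png",cv2.resize(im,(500,500),interpolation=cv2.INTER_CUBIC))
print(robot.current_time_s())
E
```

```text
195 F [-1.2  5.   0.4] ax 0.9 Tax 0.0 j7 70 gap 54.5 t 12.6
first False [ 0.3  4.5 -2.8] -2.6
lift False [-0.1 -0.6 -2. ] [ 0.63382174 -0.02896937  0.20361314] [ 47.7  25.3 -61.5 101.4  37.2  45.3  74.7] 54.630607961878695
14.8167
```

View pics/g3.png

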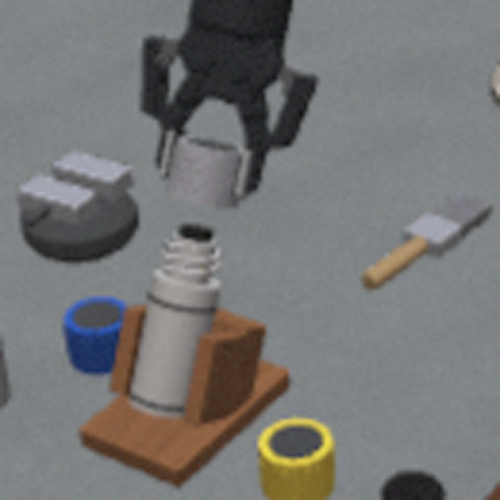

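The cap is off the neck and held in the jaws at (205,170) in the crop. Nothing else has moved. Next, carry it over the tray.

```bash
python3 - <<'E'
from h import *
p=np.array(robot.current_tool_pos())
robot.line_to((p+[-.02,0,.06]).tolist(),velocity=.1)
robot.move_j([-34.9,17.8,.8,86.6,-.25,75.6,75])
p=robot.current_tool_pos();e=robot.current_eef_rot();print(p,e,robot.current_time_s())
ori=[180,0,float(e[2])]
robot.move_to([*TRAY.tolist(),.12],ori);robot.line_to([*TRAY.tolist(),.06],ori,velocity=.06)
robot.pause(.2);print(robot.current_tool_pos(),robot.current_eef_rot(),np.round(robot.current_contact_force(),1),robot.current_time_s())
ims=[]
for c,(u,v,w) in {"top":(150,200,100),"scene":(280,170,100)}.items():
    im=vision.grab_frame(c)[v:v+w,u:u+w,::-1];ims.append(cv2.resize(im,(400,400),interpolation=cv2.INTER_CUBIC))
cv2.imwrite("pics/g4.png",np.hstack(ims))
E
```

```text
[0.46438181 0.29437139 0.24784861] [-1.79920042e+02 -2.49138154e-02 -1.61015292e+02] 17.15
[0.46317532 0.29447774 0.06040912] [ 1.79988179e+02  4.92966842e-02 -1.61015057e+02] [-0.3 -0.2 -1.1] 19.075
```

View pics/g4.png

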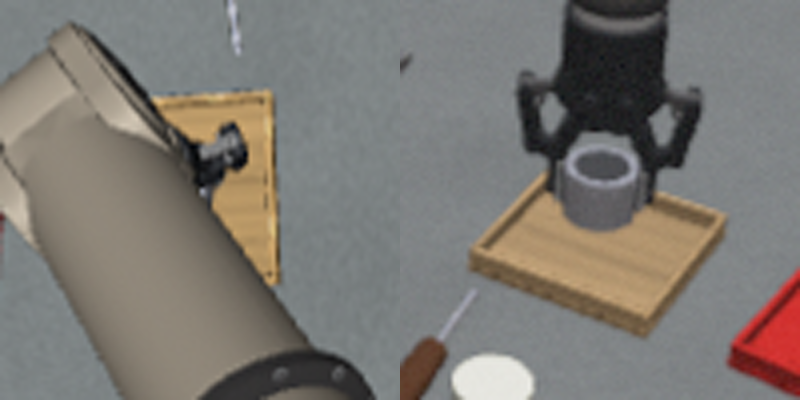

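The cap hangs upright at (600,185) above the tray. I'll lower it until it touches the floor.

```bash
python3 - <<'E'
from h import *
xy=TRAY.tolist()
s=robot.line_to([*xy,.032],velocity=.03,f_stop=5)
if not s: s=robot.line_to([*xy,.019],velocity=.01,f_stop=4)
z=robot.current_tool_pos()[2];print(s,z,np.round(robot.current_contact_force(),1))
if s and z<.033:
    fingers.gripper_to(.8,force=20);robot.pause(.3)
    fingers.gripper_to(1.0);robot.line_to([*xy,.15],velocity=.08);robot.move_j([-71.431,17.813,.802,86.603,-.252,75.585,60])
    ims=[]
    for c,(u,v,w) in {"top":(150,200,100),"scene":(280,170,100)}.items():
        im=vision.grab_frame(c)[v:v+w,u:u+w,::-1];ims.append(cv2.resize(im,(400,400),interpolation=cv2.INTER_CUBIC))
    cv2.imwrite("pics/g5.png",np.hstack(ims))
print(robot.current_time_s())
E
```

```text
True 0.027477722935220085 [-0.3  0.2  5.6]
24.9583
```

View pics/g5.png

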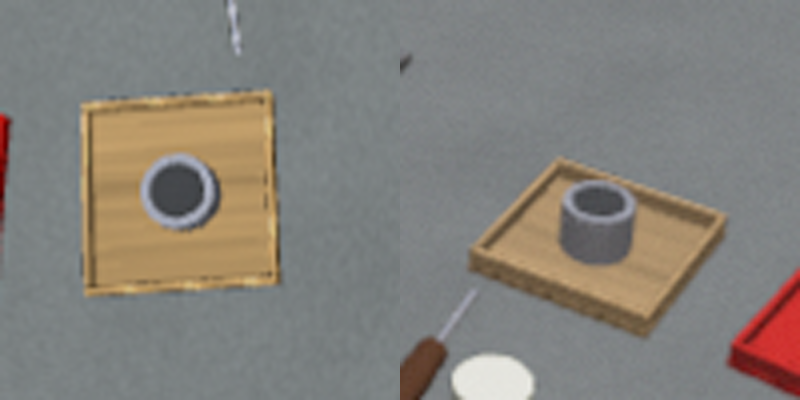

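The cap stands upright in the middle of the tray, at top-crop (180,190), with the arm clear of it. Handing in.

```bash
python3 -c "
from h import *
print(workorder.close_job())"
```

```text
the job is handed in; nothing more can be done
None
```

The cap was unscrewed and lifted free without force, and it now stands upright and released in the middle of the wooden tray; the job was handed in after about 25 s, and the hand-in returned no verdict.

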